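# Unclamp the drilled clay bracket and put it away in the drawer

### The arm

A 7-joint arm with a two-finger parallel gripper is mounted at the origin on the work surface. World frame = base frame: x ahead of the robot, y to its left, z up, the work surface at z = 0. Lengths are in m, angles in rad, forces in N, time in s.
With the tool pointing down it reaches from about 0.425 to 0.875 m from the base axis. Payload 4.7 kg.
Tool frame: the origin (TCP) lies on the centre line of the jaws, within the pads' length; the fingertips stand 14 mm ahead of it and the grasp point (between the pads) lies 5 mm behind it; z points along the fingers, y is the line along which they close (so a half turn about z gives the same grasp; the last joint's range is limited). The gripper opens to 87 mm and grips with 3 to 60 N. Pads are 19 mm wide; open, the fingers measure 117 mm over their backs; the gripper's body (75 mm by 190 mm) begins 51 mm behind the grasp point.
Start: joints at [0.014, 0.321, -0.07, 1.45, 0.023, 1.371, -0.057], TCP at [0.65, -0, 0.237] pointing down, gripper open.
Joint ranges: [-2.86, 2.86], [-0.3, 2.09], [-1.38, 1.24], [0.06, 2.45], [-1.56, 4.7], [0.09, 2.05], [-2.69, 2.69]. Speed limits (rad/s): [2.57, 2.57, 3.14, 3.14, 3.14, 3.14, 3.14].

### API

Orientations are given as a rotation vector (axis times angle).
In Python, from bench import ctrl gives the robot as it stands.
- The arm moves only by the tool send_rows, never from a script. Its argument "steps" is a list of rows, each an object of numbers: "tx", "ty", "tz": the shift along the tool's x, y, z in units of 60 mm (1.0 is 60 mm); "turn": the turn about the tool's z in units of 8 degrees (1.0 is 8 degrees); "grip": the opening, from 0 (shut) to 1 (fully open). A call has 1 to 12 rows; each row shifts and turns the commanded pose from where the row before left it, along the tool's axes as they then stand; what a row does not reach is not made up. A row lasts 1/8 s, in which the tool goes at most 62.5 mm and 10.7 degrees, less where a joint would pass 70% of its speed; a pose out of reach is approached as far as the arm can. A call is refused whole if a number of a shift passes 1 or a number of a turn 1, either way. A call with a gripper value outside its range is refused whole. The fingers move at their own pace and stop on an object; "newtons" is the grip in N (left out, the last holds). Time passes only in rows, so rows that do not move let the fingers close. It gives the time, the measured TCP pose, the force, the opening and the grip force at its end, in the units of the state.
- ctrl.get_state(): the state, without advancing time (a new reading comes with each control period).
- ctrl.get_image(name): name is "scene" or "side" or "wrist"; returns a dict with "pixels" (384x512x3 uint8, red, green, blue), "K" (3x3 intrinsics, pixels), "cam_to_world" (4x4, takes a point from camera to world coordinates); the wrist camera has in their place "T_tool_cam" (4x4, takes a point from camera to tool coordinates, whose origin is the TCP and whose axes are the flange's). Camera axes: x right, y down, z forward; pixel columns grow to the right and rows downward; lengths in m; the calibration is good to about 2 mm. A picture is of the moment at which its call begins: read the wrist's pose just before it. There is no depth.
- ctrl.close_job(): hands the job in; it is judged then, once.
The state is a dict: "time": time; "joint_positions": joint angles; "qd": joint speeds; "joint_torque": joint torques, N m; "position": TCP position; "tool_rot": TCP orientation; "ft_force": force on the tool from outside, world axes, zero at the start; "torque": the same for the moment, N m; "grip_width": opening from 0.0 (shut) to 1.0 (fully open); "grip_force": force on a finger pad.
Only numpy, scipy, OpenCV 4.12 (cv2) and the standard library are available. Lean on these libraries where they do the work, as an engineer would, in place of code of your own. Each camera call takes 0.05 s, during which the arm holds its last target. There are 200 camera calls.

### The job

The drilled clay bracket is still held down in the slanted vise. Slide the vise's jaw open all the way and leave it open, work the bracket's foot out from under the lip of the fixed jaw and lift it out, then stand it upright on its foot in the open drawer beside the cup. It is brittle: set it down gently, never let it drop, and leave the cup and the glass jar where they stand.

Things in the scene. Friction and masses are not known exactly. Their poses are not given: they have to be found in the camera images.
- vise: Grey and bare-steel slanted hold-down vise, fixed, 130 x 250 mm. Origin on the bench below the middle of the bracket's seat; x level, away from the operator; y along the jaw's slide; z up. Its flat bed slopes 27 deg, rising towards +x; bed normal (-sin27, 0, cos27). Fixed jaw on the -y side, sliding jaw on the +y side.
- jaw_post (a point): Point on the axis of the sliding jaw's dark steel post, 60 mm above the bed. The post is round, 20 mm in diameter, square to the bed, and stands 23 to 85 mm above the bed, 80 mm from the seat's middle along the vise's y when shut; it moves with the jaw.
- jaw (a joint): Opening of the sliding jaw in m, along the vise's +y: 0 shut on the bracket, 0.06 open against its stop. Stiff slide that stays where it is left.
- bracket: Finished terracotta bracket: foot plate 64 (x) x 80 (y) x 12 mm (z), with an upright lug 44 (x) x 18 (y) mm standing from its middle to 87 mm, round-topped, with a drilled hole through it along y. About 0.24 kg. Origin at the centre of the foot's underside, z up the lug. At the start its x points up the slope, y along the vise's y.
- drawer_mid (a point): Point on the inner floor of the chest's open drawer, midway between its sides. x into the chest, y across, z up. Inside: x -88 to +148 mm, y -159 to +159 mm from here; walls 66 mm high, front 76 mm above the floor. The chest's top (110 mm above the bench) covers all beyond x = about +75 to +100 mm.
- chest_drawer0 (a joint): Position of the drawer, m: 0 when 185 mm out, -0.185 shut, +0.012 fully out. It is found open; its slide is light.
- cup: Terracotta cup without handle standing in the drawer, 60 mm across at the rim, 60 mm high, origin at the centre of its underside.
- jar: Glass jar with a steel cap, 60 mm across, 80 mm high, on the bench beside the vise, between it and the drawer; origin at the centre of its underside.
- fixed_lip (a point): Middle of the inner upper edge of the fixed jaw's lip, 23 mm above the bed, 32 mm from the seat's middle. Both jaws are 76 mm long up the slope; their lips (15 to 23 mm above the bed, 8 mm thick) overhang the bracket's foot by 8 mm when shut, so the foot cannot rise. The sides of the foot touch the jaws below the lips.
- bed (a point): Middle of the bracket's seat on the sloping bed, 66 mm above the vise's origin; axes as the vise's. At the seat's low side a ledge, 10 mm high above the bed and 8 mm thick, keeps the foot from slipping down the slope; the foot leans on it.

How it is judged:
By the outcome, as a careful person would: the job done as asked, in the order asked, and still so for the second after the job is handed in, with the robot touching nothing.
It also fails if it takes over 58 s, if anything falls off the work surface, if the arm or the gripper's body presses on something with over 40 N, if the wrist force passes 120 N, or if a joint passes its speed limit or range.

## Working session

There is one attempt and no reset: what is moved stays moved. The work goes in short steps, Python scripts to look and compute and a tool call to move; the robot and the scene stay as the last step left them, time stands still between calls to the robot, and variables do not carry over. Pictures are saved under pics/ and viewed, at most 10 in all, crops included, and the job is handed in when it is done.

Besides the shell and the picture viewer there is one more tool, called after "Call:" by a JSON object that holds its "api" and its "payload". send_rows: Moves the arm, as the interface text tells. Its arguments: {"type":"object","properties":{"steps":{"type":"array"},"newtons":{"type":"number"}},"required":["steps"]}

```bash
ls; mkdir -p pics
python3 - <<'E'
from bench import ctrl
import cv2,numpy as np,pickle
s=ctrl.get_state();print(s['time'],s['position'],s['tool_rot'],s['grip_width'],s['ft_force'])
d={}
for n in ['scene','side','wrist']:
    im=ctrl.get_image(n);d[n]=im
    print(n,{k:np.round(v,4).tolist() for k,v in im.items() if k!='pixels'})
    cv2.imwrite(f'pics/{n}0.png',cv2.resize(im['pixels'][:,:,::-1],(800,600),interpolation=cv2.INTER_CUBIC))
pickle.dump(d,open('d0.pkl','wb'))
E
```

```text
pics
0.0 [ 6.49453439e-01 -4.92083226e-05  2.35455752e-01] [-2.22049228 -2.22055789  0.00230719] 0.9999517313789056 [ 0.10108476 -0.27270461  0.2894868 ]
scene {'K': [[434.8301, 0.0, 257.4058], [0.0, 434.8301, 191.6625], [0.0, 0.0, 1.0]], 'cam_to_world': [[0.6511, 0.5752, -0.4952, 1.2459], [0.759, -0.4929, 0.4254, -0.5393], [0.0007, -0.6528, -0.7575, 1.0443], [0.0, 0.0, 0.0, 1.0]]}
side {'K': [[441.8579, 0.0, 254.6812], [0.0, 441.8579, 192.789], [0.0, 0.0, 1.0]], 'cam_to_world': [[-0.9208, -0.2297, 0.3151, 0.2987], [-0.3898, 0.5173, -0.7619, 0.7102], [0.0119, -0.8244, -0.5659, 0.6335], [0.0, 0.0, 0.0, 1.0]]}
wrist {'K': [[284.9872, 0.0, 255.4009], [0.0, 284.9872, 189.2454], [0.0, 0.0, 1.0]], 'T_tool_cam': [[0.0016, -0.9683, -0.2499, 0.0679], [1.0, 0.0014, 0.0011, 0.0001], [-0.0007, -0.2499, 0.9683, -0.1474], [0.0, 0.0, 0.0, 1.0]]}
```

View pics/scene0.png

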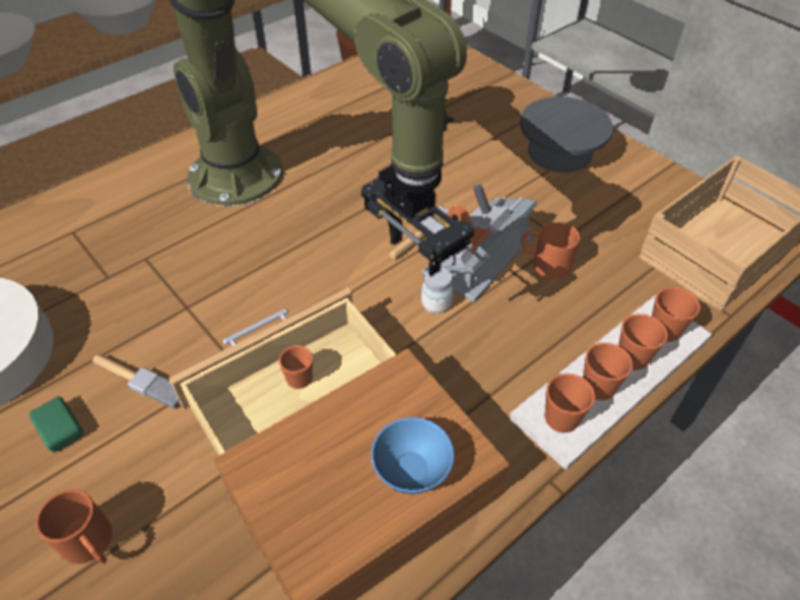

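View pics/side0.png

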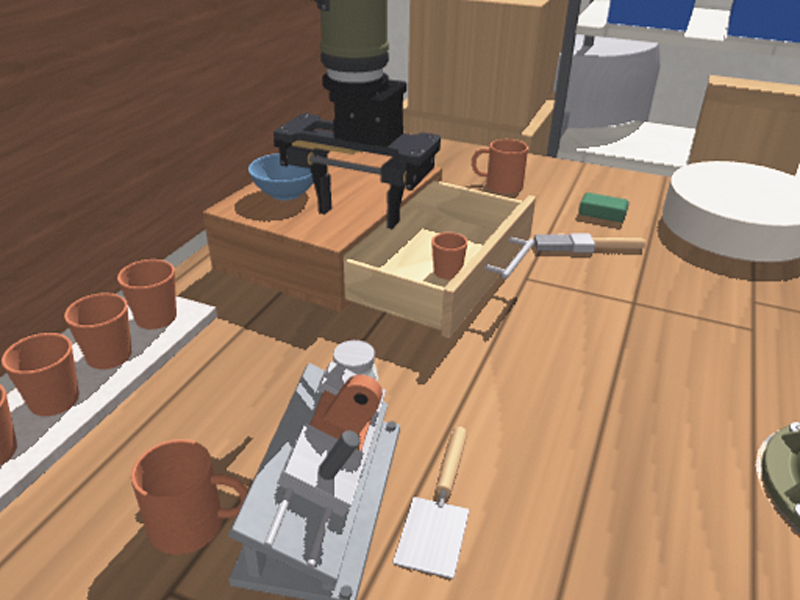

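The scene view shows the drawer (cup at 296,365), the jar at (437,292) and the vise with its post top at (481,190), partly hidden by the gripper. The side view shows the post top at (349,438), the lug hole at (360,398) and the cup at (449,255).

View pics/wrist0.png

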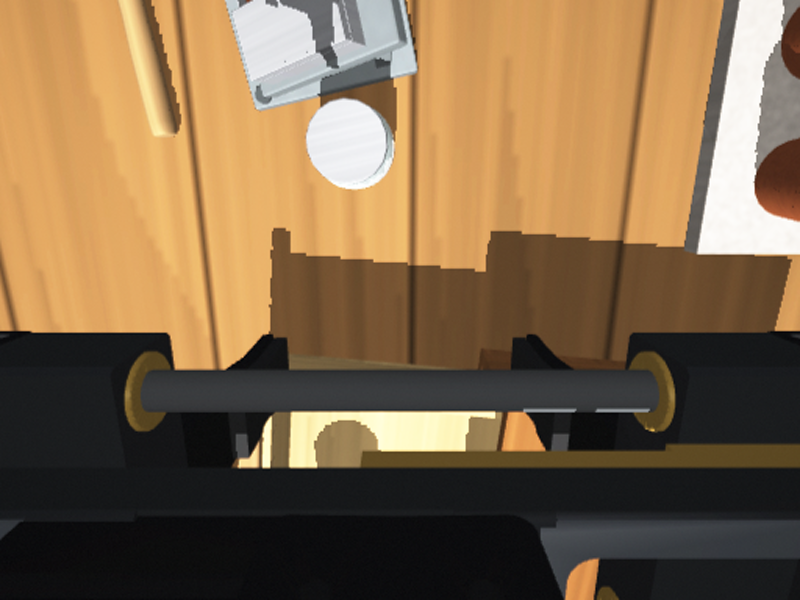

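```bash
cat > h.py <<'E'
import numpy as np,cv2,pickle
from scipy.spatial.transform import Rotation as R
from scipy.optimize import least_squares
S=800/512
def cam(im,state=None):
    if 'cam_to_world' in im: return im['K'],im['cam_to_world']
    T=np.eye(4);T[:3,:3]=R.from_rotvec(state['tool_rot']).as_matrix();T[:3,3]=state['position']
    return im['K'],T@im['T_tool_cam']
def proj(c,P):
    K,T=c;p=(np.atleast_2d(P)-T[:3,3])@T[:3,:3];q=p@K.T;return q[:,:2]/q[:,2:]
def ray(c,uv):
    K,T=c;d=T[:3,:3]@np.linalg.solve(K,[uv[0],uv[1],1]);return T[:3,3],d/np.linalg.norm(d)
def onz(c,uv,z):
    o,d=ray(c,uv);return o+d*(z-o[2])/d[2]
def tri(obs): # [(cam,uv)]
    A=0;b=0
    for c,uv in obs:
        o,d=ray(c,uv);M=np.eye(3)-np.outer(d,d);A=A+M;b=b+M@o
    p=np.linalg.solve(A,b);return p,[np.round(proj(c,p)[0]-uv,1) for c,uv in obs]
def u(x,y): return np.array([(x+.5)/S-.5,(y+.5)/S-.5])
E
python3 - <<'E'
from h import *
d=pickle.load(open('d0.pkl','rb'))
cs,cd=cam(d['scene']),cam(d['side'])
for n,a,b in [('post top',(481,188),(349,437)),('cup rim',(297,354),(450,241)),('jarcap',(438,279),(354,354)),
  ('drawer front corner +y? ',(183,388),(533,200)),('drawer front corner -y',(349,299),(443,293))]:
    p,r=tri([(cs,u(*a)),(cd,u(*b))]);print(n,p.round(4),r)
E
```

```text
post top [0.5281 0.2848 0.1411] [array([-1. , -0.3]), array([-2.1,  0.5])]
cup rim [ 0.5946 -0.2214  0.0852] [array([0.2, 0.1]), array([ 0.2, -0.1])]
jarcap [0.6159 0.0915 0.0748] [array([-0.3, -0.1]), array([-0.4,  0.1])]
drawer front corner +y?  [ 0.5148 -0.4102  0.0839] [array([-3.4, -2.2]), array([-3.4,  1.8])]
drawer front corner -y [ 0.5534 -0.0749  0.0851] [array([0.2, 0.1]), array([ 0.3, -0.1])]
```

The wrist view shows the jar cap at (347,143) and the vise's fixed-jaw end at (330,60), with the vise turned about +13° from world y. Next I'll move above the vise and look from there.

Call:
{"api": "send_rows", "payload": {"steps": [{"tx": 0.73, "ty": -0.3, "tz": -0.3}, {"tx": 0.73, "ty": -0.3, "tz": -0.3}, {"tx": 0.73, "ty": -0.3, "tz": -0.3}, {"tx": 0.73, "ty": -0.3, "tz": -0.3}, {"tx": 0.73, "ty": -0.3, "tz": -0.3}, {"turn": 0.96}, {"turn": 0.96}, {"turn": 0.96}, {"turn": 0.96}, {"turn": 0.96}, {"turn": 0.96}, {"turn": 0.96}]}}

```text
validation failed for argument at $.st...
```

Call:
{"api": "send_rows", "payload": {"steps": [{"turn": 0.96}, {"turn": 0.96}, {"turn": 0.96}, {"turn": 0}]}}

```text
validation failed for argument at $.st...
```

Run:
```python
from bench import ctrl
from h import *
d={};d['state']=s=ctrl.get_state();print(s['time'],s['position'],s['joint_positions'])
Rm=R.from_rotvec(s['tool_rot']).as_matrix();print(Rm.round(3))
for n in ['wrist','scene','side']: d[n]=ctrl.get_image(n)
pickle.dump(d,open('d1.pkl','wb'))
a=d['wrist']['pixels'];cv2.imwrite('pics/w1.png',cv2.resize(a[:,:,::-1],(800,600),interpolation=cv2.INTER_CUBIC))
a=d['scene']['pixels'][165:295,100:360];b=d['side']['pixels'][90:220,195:355]
cv2.imwrite('pics/s1.png',np.vstack([cv2.resize(a[:,:,::-1],(800,400),interpolation=cv2.INTER_CUBIC)]))
```

```text
0.15 [ 6.49598631e-01 -7.14337368e-05  2.35725780e-01] [ 0.01409839  0.32164052 -0.07004446  1.45138401  0.02260538  1.37082411
 -0.05690374]
[[ 0.     1.    -0.001]
 [ 1.    -0.    -0.   ]
 [-0.    -0.001 -1.   ]]
```

View pics/w1.png

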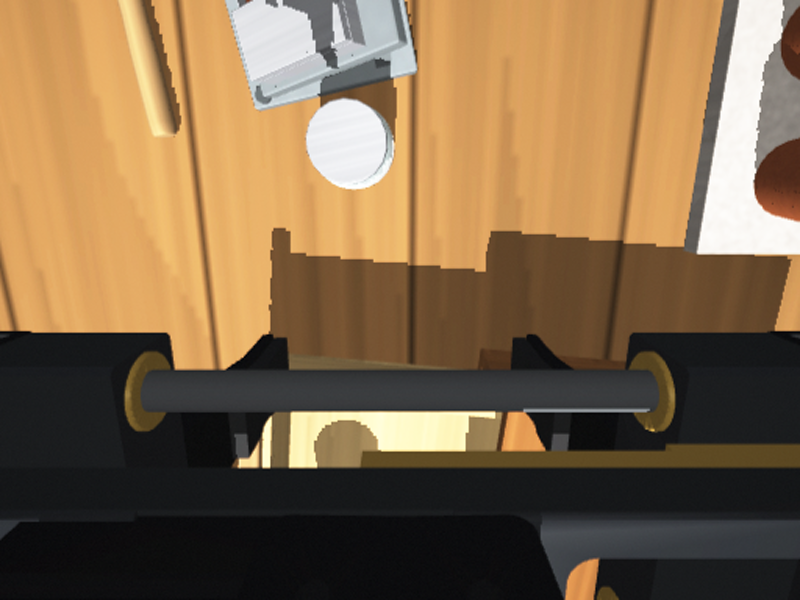

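The moves were refused, so this picture shows the same view as before. Probably every row needs all of its keys.

Call:
{"api": "send_rows", "payload": {"steps": [{"tx": 0.73, "ty": -0.3, "tz": -0.3, "turn": 0, "grip": 0.7}, {"tx": 0.73, "ty": -0.3, "tz": -0.3, "turn": 0, "grip": 0.7}, {"tx": 0.73, "ty": -0.3, "tz": -0.3, "turn": 0, "grip": 0.7}, {"tx": 0.73, "ty": -0.3, "tz": -0.3, "turn": 0, "grip": 0.7}, {"tx": 0.73, "ty": -0.3, "tz": -0.3, "turn": 0, "grip": 0.7}]}}

```text
time: 0.92
position: [0.5592, 0.2203, 0.3273]
tool_rot: [2.221, 2.221, 0.001]
ft_force: [0.4, 0.3, 0.8]
grip_width: 0.704
grip_force: 0.0
```

Call:
{"api": "send_rows", "payload": {"steps": [{"tx": 0, "ty": 0, "tz": 0, "turn": 0.96, "grip": 0.7}, {"tx": 0, "ty": 0, "tz": 0, "turn": 0.96, "grip": 0.7}, {"tx": 0, "ty": 0, "tz": 0, "turn": 0.96, "grip": 0.7}, {"tx": 0, "ty": 0, "tz": 0, "turn": 0.96, "grip": 0.7}, {"tx": 0, "ty": 0, "tz": 0, "turn": 0.96, "grip": 0.7}, {"tx": 0, "ty": 0, "tz": 0, "turn": 0.96, "grip": 0.7}, {"tx": 0, "ty": 0, "tz": 0, "turn": 0.96, "grip": 0.7}, {"tx": 0, "ty": 0, "tz": 0, "turn": 0.96, "grip": 0.7}, {"tx": 0, "ty": 0, "tz": 0, "turn": 0.96, "grip": 0.7}, {"tx": 0, "ty": 0, "tz": 0, "turn": 0.96, "grip": 0.7}, {"tx": 0, "ty": 0, "tz": 0, "turn": 0, "grip": 0.7}]}}

```text
time: 2.3
position: [0.5599, 0.219, 0.3265]
tool_rot: [3.12, 0.363, -0.0]
ft_force: [-0.2, -0.3, 1.3]
grip_width: 0.703
grip_force: 0.0
```

Run:
```python
from bench import ctrl
from h import *
d={};d['state']=s=ctrl.get_state();print(s['time'],s['position'],s['joint_positions'])
Rm=R.from_rotvec(s['tool_rot']).as_matrix();print(Rm.round(3))
for n in ['wrist','scene','side']: d[n]=ctrl.get_image(n)
pickle.dump(d,open('d1.pkl','wb'))
a=d['wrist']['pixels'];cv2.imwrite('pics/w2.png',cv2.resize(a[:,:,::-1],(800,600),interpolation=cv2.INTER_CUBIC))
a=d['scene']['pixels'][170:300,100:300];b=d['side']['pixels'][90:220,205:365]
cv2.imwrite('pics/s1.png',np.hstack([cv2.resize(a[:,:,::-1],(400,260),interpolation=cv2.INTER_CUBIC),cv2.resize(b[:,:,::-1],(320,260),interpolation=cv2.INTER_CUBIC)]))
```

```text
2.3 [0.55994178 0.21896934 0.32651813] [-0.34001544  0.19289125 -0.09111632  1.43179157  0.01757605  1.51776124
 -1.76931997]
[[ 0.973  0.23  -0.   ]
 [ 0.23  -0.973 -0.   ]
 [-0.     0.    -1.   ]]
```

View pics/w2.png

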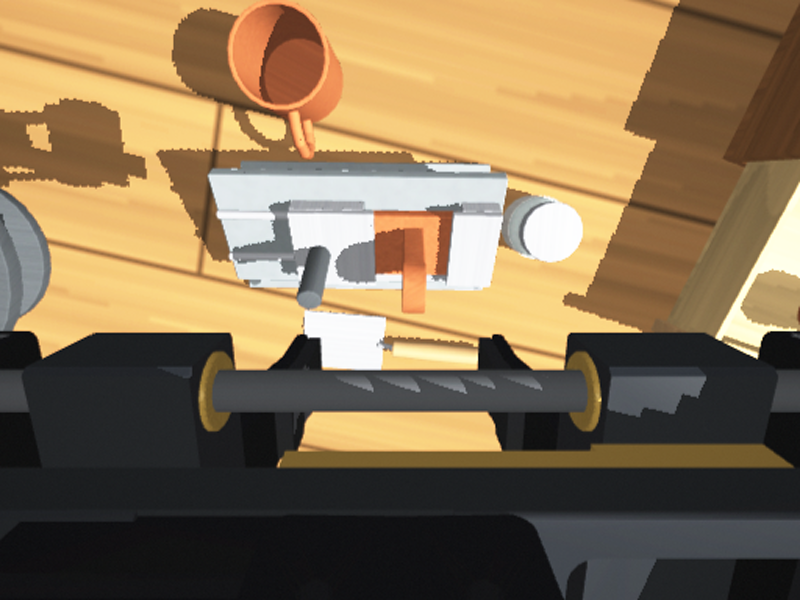

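View pics/s1.png

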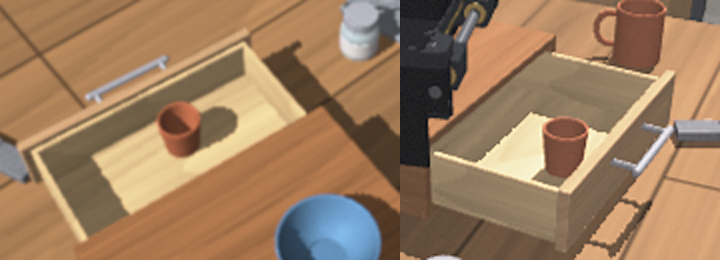

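The wrist view shows the post top at (310,299), the lug ridge at (413,312), the foot's upper edge at row 212 (375–450) and the jar at (552,228). The vise lines run along image x, so its yaw is about 13.3°. The crops show the cup near the drawer's middle, with free floor on both sides.

```bash
cat > fit.py <<'E'
from h import *
d=pickle.load(open('d0.pkl','rb'));e=pickle.load(open('d1.pkl','rb'))
cs,cd=cam(d['scene']),cam(d['side']);cw=cam(e['wrist'],e['state'])
t=np.radians(27)
def bed2w(p,P):  # P: slope x,y,h
    x,y,h=P;v=np.array([x*np.cos(t)-h*np.sin(t),y,.066+x*np.sin(t)+h*np.cos(t)])
    return R.from_euler('z',p[2]).apply(v)+[p[0],p[1],0]
E
python3 - <<'E'
from fit import *
ob=[(cs,(0,.08,.085),u(481,188),1),(cd,(0,.08,.085),u(349,437),1),(cw,(0,.08,.085),u(310,299),1.5),(cw,(.032,0,.012),u(413,212),1.5),(cd,(0,.009,.065),u(360,398),1)]
def f(p): return np.concatenate([w*(proj(c,bed2w(p,P))[0]-q) for c,P,q,w in ob])
r=least_squares(f,[.584,.216,.23]);p=r.x;print(p,np.degrees(p[2]),r.fun.reshape(-1,2).round(1).tolist())
for n,P in dict(posttop=(0,.08,.085),post60=(0,.08,.06),lug50=(0,0,.05),lug65=(0,0,.065)).items(): print(n,bed2w(p,P).round(4))
# free triangulations
print(tri([(cs,u(481,188)),(cd,u(349,437)),(cw,u(310,299))]))
print('jar',tri([(cs,u(438,279)),(cd,u(354,354)),(cw,u(553,229))]))
# overlay
im=cv2.resize(e['wrist']['pixels'][:,:,::-1],(800,600),interpolation=cv2.INTER_CUBIC)
def L(pts,col):
    q=(proj(cw,np.array(pts))+.5)*S-.5;cv2.polylines(im,[q.round().astype(int)],True,col,1)
B=lambda *P:bed2w(p,P)
L([B(.032,.032,.012),B(.032,-.032,.012),B(-.032,-.032,.012),B(-.032,.032,.012)],(0,255,0))
L([B(.022,.009,.065),B(.022,-.009,.065),B(.022,-.009,.012),B(.022,.009,.012)],(255,0,0))
L([B(.0,.009,.087),B(0,-.009,.087),B(-.022,-.009,.065),B(-.022,.009,.065)],(255,0,255))
L([B(.038,.032,.023),B(.038,.08,.023),B(-.038,.08,.023),B(-.038,.032,.023)],(0,0,255))
L([B(.038,-.032,.023),B(.038,-.07,.023),B(-.038,-.07,.023),B(-.038,-.032,.023)],(0,0,255))
L([B(0,.08,.023),B(0,.08,.085)],(0,255,255))
cv2.imwrite('pics/ov.png',cv2.resize(im[120:360,180:600],(800,457)))
E
```

```text
[0.58112684 0.21205044 0.22832003] 13.081774256986701 [[-2.3, -0.3], [0.5, -0.8], [0.0, -0.8], [-0.2, 1.0], [-1.9, 0.9]]
posttop [0.5254 0.2812 0.1417]
post60 [0.5365 0.2838 0.1195]
lug50 [0.559  0.2069 0.1106]
lug65 [0.5524 0.2054 0.1239]
(array([0.5270704 , 0.28340437, 0.14130007]), [array([-1.5, -0.3]), array([-1.1, -0. ]), array([-1.4, -2.3])])
jar (array([0.61669157, 0.09136625, 0.07481293]), [array([-0.1,  0.1]), array([-0.7, -0. ]), array([-0.1,  0.9])])
```

View pics/ov.png

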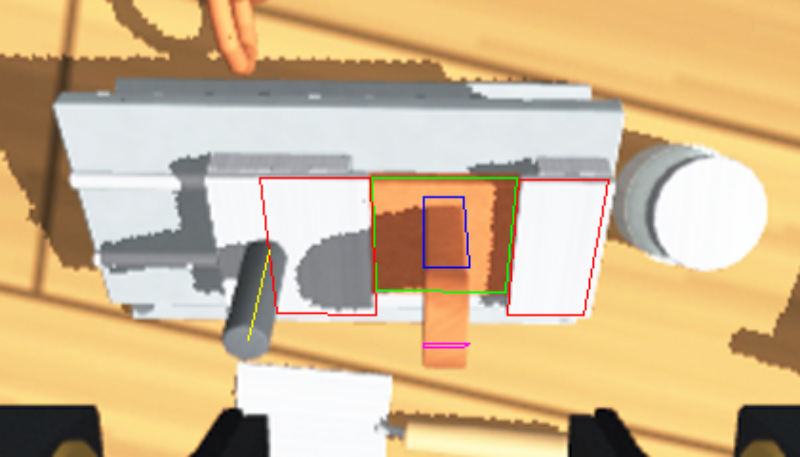

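Call:
{"api": "send_rows", "payload": {"steps": [{"tx": -0.06, "ty": -0.58, "tz": 0.5, "turn": 0, "grip": 0.6}, {"tx": -0.06, "ty": -0.58, "tz": 0.5, "turn": 0, "grip": 0.6}, {"tx": 0, "ty": 0, "tz": 0.7, "turn": 0, "grip": 0.6}, {"tx": 0, "ty": 0, "tz": 0.7, "turn": 0, "grip": 0.6}, {"tx": 0, "ty": 0, "tz": 0.6, "turn": 0, "grip": 0.6}, {"tx": 0, "ty": 0, "tz": 0.4, "turn": 0, "grip": 0.6}, {"tx": 0, "ty": 0, "tz": 0.17, "turn": 0, "grip": 0.6}, {"tx": 0, "ty": 0, "tz": 0, "turn": 0, "grip": 0.6}]}}

```text
time: 3.45
position: [0.537, 0.285, 0.1122]
tool_rot: [3.12, 0.362, -0.001]
ft_force: [0.1, 0.4, 0.8]
grip_width: 0.598
grip_force: 0.0
```

Call:
{"api": "send_rows", "payload": {"steps": [{"tx": 0, "ty": 0, "tz": 0, "turn": 0, "grip": 0}, {"tx": 0, "ty": 0, "tz": 0, "turn": 0, "grip": 0}, {"tx": 0, "ty": 0, "tz": 0, "turn": 0, "grip": 0}, {"tx": 0, "ty": 0, "tz": 0, "turn": 0, "grip": 0}], "newtons": 25}}

```text
time: 3.95
position: [0.5372, 0.2854, 0.1127]
tool_rot: [-3.12, -0.361, -0.001]
ft_force: [-0.8, 4.4, 0.5]
grip_width: 0.232
grip_force: 2.8
```

Call:
{"api": "send_rows", "payload": {"steps": [{"tx": 0, "ty": 0, "tz": 0, "turn": 0, "grip": 0}, {"tx": 0, "ty": -0.1, "tz": 0, "turn": 0, "grip": 0}, {"tx": 0, "ty": -0.1, "tz": 0, "turn": 0, "grip": 0}, {"tx": 0, "ty": -0.1, "tz": 0, "turn": 0, "grip": 0}]}}

```text
time: 4.45
position: [0.5342, 0.2992, 0.1127]
tool_rot: [3.116, 0.357, 0.0]
ft_force: [-0.1, -6.5, 3.4]
grip_width: 0.22
grip_force: 25.0
```

Call:
{"api": "send_rows", "payload": {"steps": [{"tx": 0, "ty": -0.1, "tz": 0, "turn": 0, "grip": 0}, {"tx": 0, "ty": -0.1, "tz": 0, "turn": 0, "grip": 0}, {"tx": 0, "ty": -0.1, "tz": 0, "turn": 0, "grip": 0}, {"tx": 0, "ty": -0.1, "tz": 0, "turn": 0, "grip": 0}, {"tx": 0, "ty": -0.1, "tz": 0, "turn": 0, "grip": 0}, {"tx": 0, "ty": -0.1, "tz": 0, "turn": 0, "grip": 0}, {"tx": 0, "ty": 0, "tz": 0, "turn": 0, "grip": 0}]}}

```text
time: 5.32
position: [0.526, 0.3357, 0.1127]
tool_rot: [3.118, 0.359, 0.002]
ft_force: [1.3, -5.0, 3.9]
grip_width: 0.22
grip_force: 25.0
```

Call:
{"api": "send_rows", "payload": {"steps": [{"tx": 0, "ty": -0.1, "tz": 0, "turn": 0, "grip": 0}, {"tx": 0, "ty": -0.07, "tz": 0, "turn": 0, "grip": 0}, {"tx": 0, "ty": -0.05, "tz": 0, "turn": 0, "grip": 0}, {"tx": 0, "ty": 0, "tz": 0, "turn": 0, "grip": 0}]}}

```text
time: 5.82
position: [0.5245, 0.343, 0.1126]
tool_rot: [3.111, 0.352, 0.0]
ft_force: [1.2, -14.1, 8.3]
grip_width: 0.221
grip_force: 25.0
```

Call:
{"api": "send_rows", "payload": {"steps": [{"tx": 0, "ty": -0.1, "tz": 0, "turn": 0, "grip": 0}, {"tx": 0, "ty": 0, "tz": 0, "turn": 0, "grip": 0}]}}

```text
time: 6.08
position: [0.5245, 0.3432, 0.1125]
tool_rot: [3.104, 0.346, -0.002]
ft_force: [1.1, -23.3, 11.0]
grip_width: 0.223
grip_force: 24.8
```

Call:
{"api": "send_rows", "payload": {"steps": [{"tx": 0, "ty": 0.17, "tz": 0, "turn": 0, "grip": 0}, {"tx": 0, "ty": 0, "tz": 0, "turn": 0, "grip": 0.45}, {"tx": 0, "ty": 0, "tz": 0, "turn": 0, "grip": 0.45}, {"tx": 0, "ty": 0, "tz": 0, "turn": 0, "grip": 0.45}, {"tx": 0, "ty": 0, "tz": -0.5, "turn": 0, "grip": 0.45}, {"tx": 0, "ty": 0, "tz": -0.95, "turn": 0, "grip": 0.45}, {"tx": 0, "ty": 0, "tz": 0, "turn": 0, "grip": 0.45}]}}

```text
time: 6.95
position: [0.5243, 0.3499, 0.2048]
tool_rot: [-3.115, -0.364, -0.013]
ft_force: [0.3, -0.4, 0.7]
grip_width: 0.45
grip_force: 0.0
```

Call:
{"api": "send_rows", "payload": {"steps": [{"tx": 0.02, "ty": 0.81, "tz": 0, "turn": 0, "grip": 0.45}, {"tx": 0, "ty": 0.81, "tz": 0, "turn": 0, "grip": 0.45}, {"tx": 0, "ty": 0.81, "tz": 0, "turn": 0, "grip": 0.45}, {"tx": 0, "ty": 0, "tz": 0, "turn": 0, "grip": 0.45}]}}

```text
time: 7.45
position: [0.5581, 0.1998, 0.1983]
tool_rot: [3.12, 0.35, -0.002]
ft_force: [-0.2, 0.6, -0.3]
grip_width: 0.452
grip_force: 0.0
```

Run:
```python
from bench import ctrl
from h import *
d={};d['state']=s=ctrl.get_state();print(s['time'],s['position'],s['tool_rot'])
for n in ['wrist','scene','side']: d[n]=ctrl.get_image(n)
pickle.dump(d,open('d2.pkl','wb'))
a=d['wrist']['pixels'][90:260,130:400];b=d['side']['pixels'][200:384,120:300]
c=np.hstack([cv2.resize(a,(440,277),interpolation=cv2.INTER_CUBIC),cv2.resize(b,(360,277),interpolation=cv2.INTER_CUBIC)])
cv2.imwrite('pics/s2.png',c[:,:,::-1])
```

```text
7.45 [0.55813857 0.19983078 0.19829886] [ 3.11967379e+00  3.49766494e-01 -1.58233271e-03]
```

View pics/s2.png

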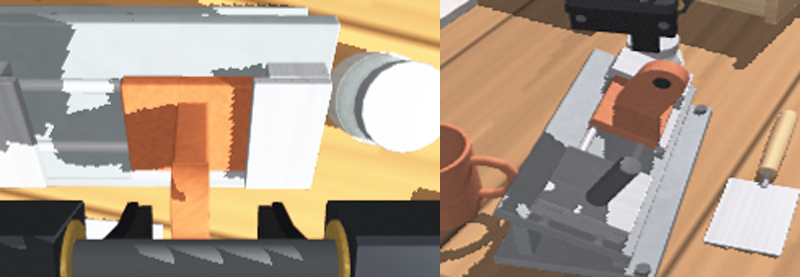

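The jaw is fully open and the bracket is still seated. The lug is at column 190 of the crop and the finger centre at about 205, so I'll shift about 8 mm before going down.

Call:
{"api": "send_rows", "payload": {"steps": [{"tx": 0.04, "ty": -0.13, "tz": 0.2, "turn": 0, "grip": 0.45}, {"tx": 0, "ty": 0, "tz": 0.5, "turn": 0, "grip": 0.45}, {"tx": 0, "ty": 0, "tz": 0.5, "turn": 0, "grip": 0.45}, {"tx": 0, "ty": 0, "tz": 0.3, "turn": 0, "grip": 0.45}, {"tx": 0, "ty": 0, "tz": 0.05, "turn": 0, "grip": 0.45}, {"tx": 0, "ty": 0, "tz": 0, "turn": 0, "grip": 0.45}]}}

```text
time: 8.35
position: [0.5581, 0.2136, 0.1069]
tool_rot: [-3.12, -0.362, -0.002]
ft_force: [-0.4, 0.4, 0.1]
grip_width: 0.451
grip_force: 0.0
```

Call:
{"api": "send_rows", "payload": {"steps": [{"tx": 0, "ty": 0.09, "tz": 0, "turn": 0, "grip": 0.45}, {"tx": 0, "ty": 0, "tz": 0, "turn": 0, "grip": 0.45}]}}

```text
time: 8.6
position: [0.5599, 0.2069, 0.1074]
tool_rot: [3.121, 0.359, 0.003]
ft_force: [0.7, -0.3, -0.2]
grip_width: 0.448
grip_force: 0.0
```

Call:
{"api": "send_rows", "payload": {"steps": [{"tx": 0, "ty": 0, "tz": 0, "turn": 0, "grip": 0.3}, {"tx": 0, "ty": 0, "tz": 0, "turn": 0, "grip": 0.1}, {"tx": 0, "ty": 0, "tz": 0, "turn": 0, "grip": 0.1}, {"tx": 0, "ty": 0, "tz": 0, "turn": 0, "grip": 0.1}], "newtons": 15}}

```text
time: 9.1
position: [0.5589, 0.2075, 0.1065]
tool_rot: [3.121, 0.361, -0.0]
ft_force: [-0.1, -0.1, 0.4]
grip_width: 0.202
grip_force: 15.0
```

Call:
{"api": "send_rows", "payload": {"steps": [{"tx": 0, "ty": 0, "tz": -0.015, "turn": 0, "grip": 0.1}, {"tx": 0, "ty": -0.08, "tz": 0, "turn": 0, "grip": 0.1}, {"tx": 0, "ty": -0.08, "tz": 0, "turn": 0, "grip": 0.1}, {"tx": 0, "ty": -0.08, "tz": 0, "turn": 0, "grip": 0.1}, {"tx": 0, "ty": -0.08, "tz": 0, "turn": 0, "grip": 0.1}, {"tx": 0, "ty": -0.08, "tz": 0, "turn": 0, "grip": 0.1}, {"tx": 0, "ty": 0, "tz": 0, "turn": 0, "grip": 0.1}]}}

```text
time: 9.98
position: [0.5531, 0.2317, 0.1072]
tool_rot: [-3.12, -0.363, 0.0]
ft_force: [-0.1, 0.2, -2.4]
grip_width: 0.202
grip_force: 15.0
```

Call:
{"api": "send_rows", "payload": {"steps": [{"tx": 0, "ty": 0, "tz": -0.1, "turn": 0, "grip": 0.1}, {"tx": 0, "ty": 0, "tz": -0.2, "turn": 0, "grip": 0.1}, {"tx": 0, "ty": 0, "tz": -0.3, "turn": 0, "grip": 0.1}, {"tx": 0, "ty": 0, "tz": -0.4, "turn": 0, "grip": 0.1}, {"tx": 0, "ty": 0, "tz": -0.4, "turn": 0, "grip": 0.1}, {"tx": 0, "ty": 0, "tz": -0.3, "turn": 0, "grip": 0.1}, {"tx": 0, "ty": 0, "tz": 0, "turn": 0, "grip": 0.1}]}}

```text
time: 10.85
position: [0.5546, 0.2315, 0.2117]
tool_rot: [-3.12, -0.361, -0.006]
ft_force: [0.5, 0.0, -2.6]
grip_width: 0.205
grip_force: 15.0
```

Run:
```python
from bench import ctrl
from h import *
d={};d['state']=s=ctrl.get_state();print(s['time'],s['position'],s['ft_force'],s['grip_width'])
for n in ['wrist','scene','side']: d[n]=ctrl.get_image(n)
pickle.dump(d,open('d3.pkl','wb'))
# drawer rectangle/cup measurement from d1 (crop px: scene x=100+px/2,y=170+py/2 ; side x=205+(px-400)/2,y=90+py/2)
e=pickle.load(open('d1.pkl','rb'));cs,cd=cam(e['scene']),cam(e['side'])
sc=lambda x,y:np.array([100+x/2-.25,170+y/2-.25]);sd=lambda x,y:np.array([205+(x-400)/2-.25,90+y/2-.25])
for n,a,b in [('cuprim',(180,120),(565,132)),('cup bottom',(185,150),(564,172)),('front -y top outer corner',(247,32),(562,188)),('front +y outer top',(20,147),(672,74)),('inner corner -y front',(246,43),(558,185)),('inner +y front',(36,152),(660,77))]:
    p,r=tri([(cs,sc(*a)),(cd,sd(*b))]);print(n,p.round(4),r)
im=cv2.resize(d['side']['pixels'][40:270,150:380],(560,560),interpolation=cv2.INTER_CUBIC)
cv2.imwrite('pics/s3.png',im[:,:,::-1])
```

```text
10.85 [0.55459981 0.23147942 0.21170651] [ 0.49098334  0.03840805 -2.6195618 ] 0.2047569179840778
cuprim [ 0.5977 -0.2257  0.0771] [array([0., 0.]), array([ 0., -0.])]
cup bottom [ 0.5997 -0.2304  0.0128] [array([-0.8, -0.4]), array([-0.9,  0.3])]
front -y top outer corner [ 0.547  -0.0692  0.0996] [array([0.1, 0. ]), array([ 0.1, -0. ])]
front +y outer top [ 0.5076 -0.4148  0.0924] [array([0.1, 0. ]), array([ 0.1, -0. ])]
inner corner -y front [ 0.5569 -0.0807  0.0935] [array([-0.4, -0.2]), array([-0.5,  0.2])]
inner +y front [ 0.5231 -0.4029  0.0888] [array([-0.6, -0.4]), array([-0.6,  0.3])]
```

View pics/s3.png

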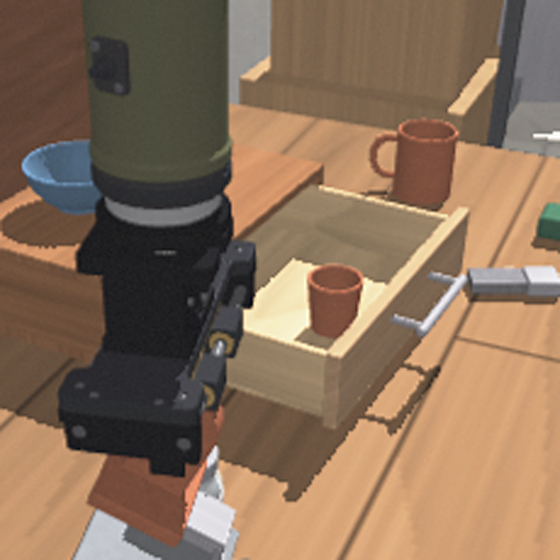

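The bracket hangs firmly in the grip, and the cup is at (335,300) in the open drawer. I'll place the bracket on the −y side of the cup.

Call:
{"api": "send_rows", "payload": {"steps": [{"tx": -0.07, "ty": 0.3, "tz": 0, "turn": 0, "grip": 0.1}, {"tx": -0.13, "ty": 0.6, "tz": 0, "turn": 0, "grip": 0.1}, {"tx": -0.187, "ty": 0.85, "tz": 0, "turn": 0, "grip": 0.1}, {"tx": -0.187, "ty": 0.85, "tz": 0, "turn": 0, "grip": 0.1}, {"tx": -0.187, "ty": 0.85, "tz": 0, "turn": 0, "grip": 0.1}, {"tx": -0.187, "ty": 0.85, "tz": 0, "turn": 0, "grip": 0.1}, {"tx": -0.187, "ty": 0.85, "tz": 0, "turn": 0, "grip": 0.1}, {"tx": -0.187, "ty": 0.85, "tz": 0, "turn": 0, "grip": 0.1}, {"tx": -0.187, "ty": 0.85, "tz": 0, "turn": 0, "grip": 0.1}, {"tx": -0.187, "ty": 0.85, "tz": 0, "turn": 0, "grip": 0.1}, {"tx": -0.187, "ty": 0.85, "tz": 0, "turn": 0, "grip": 0.1}, {"tx": -0.12, "ty": 0.58, "tz": 0, "turn": 0, "grip": 0.1}]}}

```text
time: 12.5
position: [0.559, -0.3343, 0.2085]
tool_rot: [3.12, 0.354, -0.004]
ft_force: [0.4, -0.8, -2.7]
grip_width: 0.209
grip_force: 15.0
```

Call:
{"api": "send_rows", "payload": {"steps": [{"tx": 0, "ty": 0, "tz": 0, "turn": 0.8, "grip": 0.1}, {"tx": 0, "ty": 0, "tz": 0, "turn": 0.8, "grip": 0.1}, {"tx": 0, "ty": 0, "tz": 0, "turn": 0.8, "grip": 0.1}, {"tx": 0, "ty": 0, "tz": 0, "turn": 0, "grip": 0.1}, {"tx": 0, "ty": 0, "tz": 0, "turn": 0, "grip": 0.1}]}}

```text
time: 13.12
position: [0.5609, -0.3302, 0.2089]
tool_rot: [-3.137, 0.163, 0.001]
ft_force: [-0.2, 0.2, -3.0]
grip_width: 0.205
grip_force: 15.0
```

Run:
```python
from bench import ctrl
from h import *
d={};d['state']=s=ctrl.get_state();print(s['time'],s['position'],s['ft_force'],s['grip_width'])
Rm=R.from_rotvec(s['tool_rot']).as_matrix();print(Rm.round(3))
for n in ['wrist','scene','side']: d[n]=ctrl.get_image(n)
pickle.dump(d,open('d4.pkl','wb'))
a=d['scene']['pixels'][130:310,80:320];b=d['wrist']['pixels']
c=np.hstack([cv2.resize(a,(427,320),interpolation=cv2.INTER_CUBIC),cv2.resize(b[:300],(373,320),interpolation=cv2.INTER_AREA)])
cv2.imwrite('pics/s4.png',c[:,:,::-1])
```

```text
13.125 [ 0.5608533  -0.33024099  0.2088744 ] [-0.22942408  0.18617722 -2.95992338] 0.2047729032279659
[[ 0.995 -0.103 -0.001]
 [-0.103 -0.995  0.   ]
 [-0.001 -0.    -1.   ]]
```

View pics/s4.png

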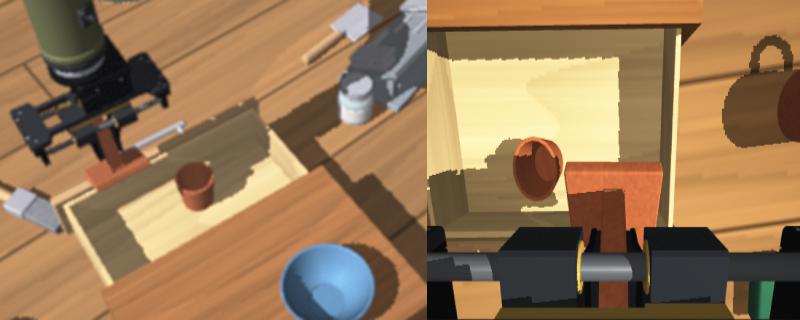

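The scene half shows the bracket held over the drawer's front end at (115,170), clear of the cup. The wrist half shows the cup rim at (540,165) beside the foot at (615,190), with both square to the drawer. That was my last picture, so I'll check positions numerically from here.

Run:
```python
from h import *
d=pickle.load(open('d4.pkl','rb'));cw=cam(d['wrist'],d['state'])
w=lambda x,y:np.array([(x-427)/.7285,y/1.0667])
for n,p,z in [('cup rim',(540,163),.077),('-y wall top inner near',(673,210),.082),('-y wall top inner far',(671,60),.082),('+y wall top inner',(440,200),.082),('floor front',(500,212),.016),('chest edge',(560,28),.11),('foot far-left',(566,163),.16),('foot far-right',(661,163),.16)]:
    print(n,onz(cw,w(*p),z).round(4))
e=pickle.load(open('d3.pkl','rb'));t=d['scene']
# bracket tilt from foot edge: model projection of far top edge in wrist px for tilt a
s=d['state'];Rm=R.from_rotvec(s['tool_rot']).as_matrix();g=s['position']-Rm[:,2]*.005
for a in (10,20,27,35):
    c,k=np.cos(np.radians(a)),np.sin(np.radians(a));x,h=.032,.012-.051
    P=g+Rm[:,0]*(x*c-h*k)-Rm[:,2]*(x*k+h*c); q=proj(cw,P)[0];print(a,q[0]*.7285+427,q[1]*1.0667)
```

```text
cup rim [ 0.6036 -0.2361  0.077 ]
-y wall top inner near [ 0.542  -0.4113  0.082 ]
-y wall top inner far [ 0.6723 -0.4128  0.082 ]
+y wall top inner [ 0.584  -0.0959  0.082 ]
floor front [ 0.5488 -0.1352  0.016 ]
chest edge [ 0.7014 -0.2879  0.11  ]
foot far-left [ 0.6086 -0.2906  0.16  ]
foot far-right [ 0.5994 -0.3799  0.16  ]
10 612.8817571110687 176.420528668633
20 612.8830445375206 169.46345717868851
27 612.8821231485467 165.74163121075466
35 612.8789964714563 162.87347226563895
```

Call:
{"api": "send_rows", "payload": {"steps": [{"tx": 0.35, "ty": 0, "tz": 0.2, "turn": 0, "grip": 0.1}, {"tx": 0, "ty": 0, "tz": 0.5, "turn": 0, "grip": 0.1}, {"tx": 0, "ty": 0, "tz": 0.5, "turn": 0, "grip": 0.1}, {"tx": 0, "ty": 0, "tz": 0.4, "turn": 0, "grip": 0.1}, {"tx": 0, "ty": 0, "tz": 0.3, "turn": 0, "grip": 0.1}, {"tx": 0, "ty": 0, "tz": 0.15, "turn": 0, "grip": 0.1}, {"tx": 0, "ty": 0, "tz": 0, "turn": 0, "grip": 0.1}]}}

```text
time: 14.15
position: [0.5824, -0.3319, 0.086]
tool_rot: [-3.137, 0.164, 0.001]
ft_force: [0.2, 0.3, -3.2]
grip_width: 0.214
grip_force: 15.0
```

Call:
{"api": "send_rows", "payload": {"steps": [{"tx": 0, "ty": 0, "tz": 0.05, "turn": 0, "grip": 0.1}, {"tx": 0, "ty": 0, "tz": 0.05, "turn": 0, "grip": 0.1}, {"tx": 0, "ty": 0, "tz": 0.05, "turn": 0, "grip": 0.1}, {"tx": 0, "ty": 0, "tz": 0, "turn": 0, "grip": 0.1}]}}

```text
time: 14.65
position: [0.5824, -0.3319, 0.0772]
tool_rot: [-3.137, 0.164, 0.0]
ft_force: [-0.4, 0.6, -2.3]
grip_width: 0.204
grip_force: 15.0
```

Call:
{"api": "send_rows", "payload": {"steps": [{"tx": 0, "ty": 0, "tz": 0.05, "turn": 0, "grip": 0.1}, {"tx": 0, "ty": 0, "tz": 0, "turn": 0, "grip": 0.1}]}}

```text
time: 14.9
position: [0.5842, -0.3322, 0.0768]
tool_rot: [3.137, -0.164, 0.006]
ft_force: [-0.1, 0.6, 5.6]
grip_width: 0.202
grip_force: 15.0
```

Call:
{"api": "send_rows", "payload": {"steps": [{"tx": 0, "ty": 0, "tz": -0.03, "turn": 0, "grip": 0.1}, {"tx": 0, "ty": 0, "tz": 0, "turn": 0, "grip": 0.1}, {"tx": 0.06, "ty": 0, "tz": 0.01, "turn": 0, "grip": 0.1}, {"tx": 0.06, "ty": 0, "tz": 0.01, "turn": 0, "grip": 0.1}, {"tx": 0.05, "ty": 0, "tz": 0.015, "turn": 0, "grip": 0.1}, {"tx": 0.05, "ty": 0, "tz": 0.015, "turn": 0, "grip": 0.1}, {"tx": 0, "ty": 0, "tz": 0, "turn": 0, "grip": 0.1}], "newtons": 6}}

```text
time: 15.78
position: [0.5959, -0.3334, 0.0727]
tool_rot: [3.137, -0.164, 0.0]
ft_force: [0.8, 0.0, 0.2]
grip_width: 0.203
grip_force: 6.0
```

```bash
cat > tilt.py <<'E'
from bench import ctrl
from h import *
s=ctrl.get_state();im=ctrl.get_image('wrist');cw=cam(im,s)
Rm=R.from_rotvec(s['tool_rot']).as_matrix();g=s['position']-Rm[:,2]*.005
hsv=cv2.cvtColor(im['pixels'],cv2.COLOR_RGB2HSV)
m=((hsv[...,0]<9)|(hsv[...,0]>174))&(hsv[...,1]>120)&(hsv[...,2]>40)
for c in (220,235,255,275,290): 
    r=np.where(m[:240,c])[0];print(c,r.min() if len(r) else None,r.max() if len(r) else None,len(r))
rows=m[:,195:315]
print('rowwidth',{r:(np.where(m[r,185:340])[0].min()+185,np.where(m[r,185:340])[0].max()+185) for r in range(130,230,10) if m[r,185:340].any()})
for a in (0,5,10,15,20,27):
    c,k=np.cos(np.radians(a)),np.sin(np.radians(a));o=[]
    for y,x,h in ((0,.032,.012),(.04,.032,.012),(-.04,.032,.012),(0,.032,0)):
        h-=.051;P=g+Rm[:,0]*(x*c-h*k)-Rm[:,2]*(x*k+h*c)+Rm[:,1]*y;o.append(proj(cw,P)[0].round(0).tolist())
    print(a,o)
print(s['time'],s['position'],s['ft_force'],s['torque'],s['grip_width'],s['grip_force'])
E
python3 tilt.py
```

```text
220 190 229 6
235 211 211 1
255 197 236 11
275 216 216 1
290 164 229 2
rowwidth {180: (np.int64(207), np.int64(243)), 190: (np.int64(194), np.int64(251)), 200: (np.int64(206), np.int64(315)), 210: (np.int64(197), np.int64(313)), 220: (np.int64(244), np.int64(272))}
0 [[255.0, 173.0], [317.0, 173.0], [193.0, 173.0], [255.0, 170.0]]
5 [[255.0, 169.0], [318.0, 169.0], [192.0, 169.0], [255.0, 164.0]]
10 [[255.0, 165.0], [319.0, 165.0], [191.0, 165.0], [255.0, 159.0]]
15 [[255.0, 162.0], [321.0, 162.0], [189.0, 162.0], [255.0, 154.0]]
20 [[255.0, 159.0], [323.0, 159.0], [188.0, 159.0], [255.0, 150.0]]
27 [[255.0, 155.0], [325.0, 155.0], [185.0, 155.0], [255.0, 144.0]]
15.775 [ 0.59594009 -0.33343642  0.07268368] [0.75689195 0.01012449 0.15376969] [ 0.08763756 -0.01939713 -0.06430106] 0.20250615433188082 5.999912962415692
```

```bash
sed -i '/^hsv/,/^print(.rowwidth/d' tilt.py; sed -i '/^for a in/i a=cv2.GaussianBlur(im["pixels"],(3,3),0).astype(int);sat=(a[...,0]-a[...,1])\nfor c in (205,220,290,305): print(c,[(r,int(sat[r,c])) for r in range(130,200,4)])' tilt.py; python3 tilt.py
```

```text
205 [(130, 11), (134, 11), (138, 11), (142, 12), (146, 13), (150, 14), (154, 14), (158, 13), (162, 29), (166, 70), (170, 96), (174, 103), (178, 101), (182, 52), (186, 54), (190, 53), (194, 54), (198, 56)]
220 [(130, 11), (134, 10), (138, 10), (142, 12), (146, 11), (150, 12), (154, 12), (158, 12), (162, 25), (166, 70), (170, 98), (174, 102), (178, 88), (182, 53), (186, 55), (190, 54), (194, 56), (198, 55)]
290 [(130, 27), (134, 27), (138, 27), (142, 27), (146, 27), (150, 27), (154, 25), (158, 26), (162, 32), (166, 69), (170, 96), (174, 101), (178, 101), (182, 101), (186, 102), (190, 102), (194, 101), (198, 101)]
305 [(130, 26), (134, 28), (138, 27), (142, 28), (146, 26), (150, 26), (154, 26), (158, 26), (162, 29), (166, 65), (170, 95), (174, 102), (178, 103), (182, 102), (186, 101), (190, 102), (194, 102), (198, 91)]
0 [[255.0, 173.0], [317.0, 173.0], [193.0, 173.0], [255.0, 170.0]]
5 [[255.0, 169.0], [318.0, 169.0], [192.0, 169.0], [255.0, 164.0]]
10 [[255.0, 165.0], [319.0, 165.0], [191.0, 165.0], [255.0, 159.0]]
15 [[255.0, 162.0], [321.0, 162.0], [189.0, 162.0], [255.0, 154.0]]
20 [[255.0, 159.0], [323.0, 159.0], [188.0, 159.0], [255.0, 150.0]]
27 [[255.0, 155.0], [325.0, 155.0], [185.0, 155.0], [255.0, 144.0]]
15.825 [ 0.59586955 -0.33342723  0.07268016] [ 0.39806899 -0.60714512 -0.23426761] [-0.00235546 -0.05163102 -0.02871029] 0.20765203446623617 5.999767614102893
```

Call:
{"api": "send_rows", "payload": {"steps": [{"tx": 0.03, "ty": 0, "tz": 0.015, "turn": 0, "grip": 0.1}, {"tx": 0.03, "ty": 0, "tz": 0.015, "turn": 0, "grip": 0.1}, {"tx": 0.025, "ty": 0, "tz": 0.015, "turn": 0, "grip": 0.1}, {"tx": 0, "ty": 0, "tz": 0, "turn": 0, "grip": 0.1}, {"tx": 0, "ty": 0, "tz": 0, "turn": 0, "grip": 0.1}], "newtons": 5}}

```text
time: 16.5
position: [0.6009, -0.3339, 0.0703]
tool_rot: [3.137, -0.164, 0.001]
ft_force: [1.1, 0.2, 0.4]
grip_width: 0.204
grip_force: 5.0
```

```bash
sed -i 's/range(130,200,4)/range(156,186,2)/; s/(0,5,10,15,20,27)/(-3,0,3,6)/' tilt.py; python3 tilt.py
```

```text
205 [(156, 13), (158, 13), (160, 13), (162, 13), (164, 14), (166, 24), (168, 40), (170, 61), (172, 69), (174, 92), (176, 102), (178, 103), (180, 102), (182, 66), (184, 53)]
220 [(156, 12), (158, 12), (160, 12), (162, 12), (164, 12), (166, 16), (168, 40), (170, 62), (172, 72), (174, 95), (176, 102), (178, 101), (180, 72), (182, 54), (184, 55)]
290 [(156, 27), (158, 26), (160, 26), (162, 26), (164, 26), (166, 25), (168, 41), (170, 61), (172, 68), (174, 93), (176, 102), (178, 101), (180, 101), (182, 101), (184, 100)]
305 [(156, 26), (158, 26), (160, 27), (162, 26), (164, 26), (166, 26), (168, 34), (170, 43), (172, 52), (174, 90), (176, 101), (178, 102), (180, 100), (182, 102), (184, 102)]
-3 [[255.0, 176.0], [316.0, 176.0], [194.0, 176.0], [255.0, 173.0]]
0 [[255.0, 173.0], [317.0, 173.0], [193.0, 173.0], [255.0, 170.0]]
3 [[255.0, 171.0], [318.0, 171.0], [193.0, 171.0], [255.0, 167.0]]
6 [[255.0, 168.0], [318.0, 169.0], [192.0, 168.0], [255.0, 163.0]]
16.5 [ 0.60094086 -0.33392432  0.07034251] [1.11164765 0.2091628  0.39383082] [ 0.00204979 -0.01195518  0.01277615] 0.20424944575306708 4.999991606782714
```

Call:
{"api": "send_rows", "payload": {"steps": [{"tx": 0.015, "ty": 0, "tz": 0.015, "turn": 0, "grip": 0.1}, {"tx": 0, "ty": 0, "tz": 0.015, "turn": 0, "grip": 0.1}, {"tx": 0, "ty": 0, "tz": 0, "turn": 0, "grip": 0.1}], "newtons": 3}}

```text
time: 16.92
position: [0.6019, -0.334, 0.0689]
tool_rot: [3.137, -0.164, 0.001]
ft_force: [1.4, -1.0, 1.9]
grip_width: 0.206
grip_force: 3.0
```

```bash
python3 tilt.py
```

```text
205 [(156, 12), (158, 12), (160, 13), (162, 13), (164, 13), (166, 13), (168, 14), (170, 40), (172, 60), (174, 71), (176, 97), (178, 100), (180, 65), (182, 55), (184, 54)]
220 [(156, 10), (158, 11), (160, 11), (162, 12), (164, 11), (166, 12), (168, 19), (170, 38), (172, 60), (174, 75), (176, 100), (178, 90), (180, 55), (182, 55), (184, 55)]
290 [(156, 26), (158, 27), (160, 26), (162, 27), (164, 27), (166, 27), (168, 26), (170, 36), (172, 56), (174, 70), (176, 97), (178, 102), (180, 100), (182, 101), (184, 100)]
305 [(156, 26), (158, 27), (160, 25), (162, 27), (164, 27), (166, 26), (168, 26), (170, 33), (172, 42), (174, 45), (176, 53), (178, 64), (180, 66), (182, 62), (184, 53)]
-3 [[255.0, 176.0], [316.0, 176.0], [194.0, 176.0], [255.0, 173.0]]
0 [[255.0, 173.0], [317.0, 173.0], [193.0, 173.0], [255.0, 170.0]]
3 [[255.0, 171.0], [318.0, 171.0], [193.0, 171.0], [255.0, 167.0]]
6 [[255.0, 168.0], [318.0, 169.0], [192.0, 168.0], [255.0, 163.0]]
16.925 [ 0.60191603 -0.33399973  0.06886162] [ 1.4229607  -1.04823811  1.85679408] [-0.01673768 -0.02236727 -0.0341504 ] 0.20618043390559165 2.9999827478877705
```

Call:
{"api": "send_rows", "payload": {"steps": [{"tx": 0, "ty": 0, "tz": 0.01, "turn": 0, "grip": 0.1}, {"tx": 0, "ty": 0, "tz": 0, "turn": 0, "grip": 0.1}, {"tx": 0, "ty": 0, "tz": 0, "turn": 0, "grip": 0.22}, {"tx": 0, "ty": 0, "tz": 0, "turn": 0, "grip": 0.25}, {"tx": 0, "ty": 0, "tz": 0, "turn": 0, "grip": 0.3}, {"tx": 0, "ty": 0, "tz": 0, "turn": 0, "grip": 0.38}, {"tx": 0, "ty": 0, "tz": 0, "turn": 0, "grip": 0.4}]}}

```text
time: 17.85
position: [0.6015, -0.334, 0.0679]
tool_rot: [3.137, -0.164, -0.0]
ft_force: [0.1, -0.4, -1.2]
grip_width: 0.379
grip_force: 0.0
```

```bash
python3 tilt.py
```

```text
205 [(156, 12), (158, 12), (160, 13), (162, 13), (164, 13), (166, 23), (168, 50), (170, 89), (172, 101), (174, 100), (176, 101), (178, 98), (180, 63), (182, 55), (184, 57)]
220 [(156, 10), (158, 11), (160, 12), (162, 11), (164, 12), (166, 24), (168, 54), (170, 92), (172, 100), (174, 100), (176, 101), (178, 68), (180, 57), (182, 57), (184, 56)]
290 [(156, 26), (158, 26), (160, 26), (162, 26), (164, 26), (166, 29), (168, 39), (170, 50), (172, 55), (174, 56), (176, 57), (178, 57), (180, 57), (182, 58), (184, 58)]
305 [(156, 27), (158, 27), (160, 26), (162, 27), (164, 27), (166, 29), (168, 40), (170, 49), (172, 53), (174, 55), (176, 56), (178, 55), (180, 56), (182, 57), (184, 56)]
-3 [[255.0, 176.0], [316.0, 176.0], [194.0, 176.0], [255.0, 173.0]]
0 [[255.0, 173.0], [317.0, 173.0], [193.0, 173.0], [255.0, 170.0]]
3 [[255.0, 171.0], [318.0, 171.0], [193.0, 171.0], [255.0, 167.0]]
6 [[255.0, 168.0], [318.0, 169.0], [192.0, 168.0], [255.0, 163.0]]
17.85 [ 0.60149837 -0.33400018  0.06793774] [ 0.11258221 -0.41732025 -1.23443071] [0.01831989 0.13199093 0.04483049] 0.3787956734490178 0.0
```

Call:
{"api": "send_rows", "payload": {"steps": [{"tx": 0, "ty": 0, "tz": -0.1, "turn": 0, "grip": 0.4}, {"tx": 0, "ty": 0, "tz": -0.3, "turn": 0, "grip": 0.4}, {"tx": 0, "ty": 0, "tz": -0.6, "turn": 0, "grip": 0.4}, {"tx": 0, "ty": 0, "tz": -0.7, "turn": 0, "grip": 0.4}, {"tx": 0, "ty": 0, "tz": -0.7, "turn": 0, "grip": 0.4}, {"tx": 0, "ty": 0, "tz": -0.4, "turn": 0, "grip": 0.4}, {"tx": -0.5, "ty": 0, "tz": 0, "turn": 0, "grip": 0.4}, {"tx": -0.5, "ty": 0, "tz": 0, "turn": 0, "grip": 0.4}, {"tx": 0, "ty": 0, "tz": 0, "turn": 0, "grip": 0.4}, {"tx": 0, "ty": 0, "tz": 0, "turn": 0, "grip": 0.4}]}}

```text
time: 19.15
position: [0.5427, -0.3276, 0.2373]
tool_rot: [3.137, -0.164, 0.004]
ft_force: [0.6, -0.3, 0.6]
grip_width: 0.402
grip_force: 0.0
```

Run:
```python
from bench import ctrl
from h import *
d={};d['state']=s=ctrl.get_state();print(s['time'],s['position'],s['ft_force'])
for n in ['wrist','scene','side']: d[n]=ctrl.get_image(n)
pickle.dump(d,open('d5.pkl','wb'))
cw=cam(d['wrist'],s);Fl=.0235;yaw=-np.radians(5.9)
# render bracket model silhouette and compare with terracotta mask, fitting x,y,yaw,tilt in wrist+scene
t=np.linspace(0,np.pi,13)
lug=[(x,y,z) for y in(-.009,.009) for x,z in [(-.022,.012),(.022,.012)]+[(.022*np.cos(a),.065+.022*np.sin(a)) for a in t]]
foot=[(x,y,z) for x in(-.032,.032) for y in(-.04,.04) for z in(0,.012)]
def mask(im):
    a=im['pixels'].astype(int);return ((a[...,0]>1.7*a[...,1])&(a[...,0]-a[...,1]>20)).astype(np.uint8)
C={'wrist':cw,'scene':cam(d['scene']),'side':cam(d['side'])};M={k:mask(d[k]) for k in C}
def rend(p,k):
    o=np.zeros((384,512),np.uint8);T=R.from_euler('ZYX',[p[2],-p[3],p[4]])
    for b in(lug,foot):
        q=proj(C[k],T.apply(np.array(b))+[p[0],p[1],Fl]);cv2.fillConvexPoly(o,cv2.convexHull(q.round().astype(np.int32)),1)
    return o
def score(p,ks):
    s=0
    for k in ks:
        o=rend(p,k);w=cv2.dilate(o,np.ones((7,7)))
        s+=(o&M[k]).sum()/max(1,(o|(M[k]&w)).sum())
    return s/len(ks)
p0=[.602,-.334,yaw,0,0]
print({k:round(float(score(p0,[k])),3) for k in C})
from scipy.optimize import differential_evolution as DE
for ks in (['wrist'],['wrist','scene']):
    r=DE(lambda p:-score(p,ks),[(.58,.63),(-.36,-.31),(-.5,.3),(-.5,.5),(-.3,.3)],seed=1,maxiter=60,popsize=12)
    print(ks,r.x.round(4),np.degrees(r.x[2:]).round(1),-r.fun)
# scene change of cup/jar/drawer vs before: template shift
e=pickle.load(open('d1.pkl','rb'))
g=lambda x:cv2.cvtColor(x['pixels'],cv2.COLOR_RGB2GRAY)
for n,k,(x,y,w,h) in [('cup','scene',(178,220,24,30)),('jar','scene',(268,170,24,30)),('handle','scene',(140,196,46,26)),('jaw/post','side',(170,270,70,80))]:
    t0=pickle.load(open('d2.pkl' if n=='jaw/post' else 'd1.pkl','rb'))
    tm=g(t0[k])[y:y+h,x:x+w];rs=cv2.matchTemplate(g(d[k])[y-15:y+h+15,x-15:x+w+15],tm,cv2.TM_CCOEFF_NORMED)
    _,v,_,l=cv2.minMaxLoc(rs);print(n,round(v,3),l[0]-15,l[1]-15)
```

```text
19.15 [ 0.54274414 -0.32764431  0.23730449] [ 0.60025557 -0.32511774  0.62237054]
{'wrist': 0.864, 'scene': 0.522, 'side': 0.0}
['wrist'] [ 0.6032 -0.3343 -0.1207 -0.0826 -0.0923] [-6.9 -4.7 -5.3] 0.9177640419242139
['wrist', 'scene'] [ 0.6033 -0.3342 -0.1016  0.0359  0.0705] [-5.8  2.1  4. ] 0.7230922681162937
cup 0.855 0 0
jar 0.886 1 0
handle 0.81 -10 5
jaw/post 0.283 0 0
```

Call:
{"api": "send_rows", "payload": {"steps": [{"tx": -0.1, "ty": 0.2, "tz": -0.6, "turn": 0, "grip": 0.4}, {"tx": -0.2, "ty": 0.4, "tz": -0.6, "turn": 0, "grip": 0.4}, {"tx": -0.2, "ty": 0.4, "tz": -0.6, "turn": 0, "grip": 0.4}, {"tx": -0.2, "ty": 0.4, "tz": -0.5, "turn": 0, "grip": 0.4}, {"tx": -0.2, "ty": 0.3, "tz": -0.3, "turn": 0, "grip": 0.4}, {"tx": 0, "ty": 0, "tz": 0, "turn": 0, "grip": 0.4}, {"tx": 0, "ty": 0, "tz": 0, "turn": 0, "grip": 0.4}]}}

```text
time: 20.18
position: [0.4786, -0.4222, 0.3906]
tool_rot: [-3.136, 0.162, 0.001]
ft_force: [0.9, 1.0, 0.2]
grip_width: 0.401
grip_force: 0.0
```

```bash
cat > ver.py <<'E'
from bench import ctrl
from h import *
from scipy.optimize import differential_evolution as DE
d={};d['state']=s=ctrl.get_state();print(s['time'],s['position'])
for n in ['wrist','scene','side']: d[n]=ctrl.get_image(n)
pickle.dump(d,open('d6.pkl','wb'))
t=np.linspace(0,np.pi,13)
lug=[(x,y,z) for y in(-.009,.009) for x,z in [(-.022,.012),(.022,.012)]+[(.022*np.cos(a),.065+.022*np.sin(a)) for a in t]]
foot=[(x,y,z) for x in(-.032,.032) for y in(-.04,.04) for z in(0,.012)]
def mask(im):
    a=im['pixels'].astype(int);return ((a[...,0]>1.7*a[...,1])&(a[...,0]-a[...,1]>20)).astype(np.uint8)
C={'scene':cam(d['scene']),'side':cam(d['side'])};M={k:mask(d[k]) for k in C}
def rend(p,k):
    o=np.zeros((384,512),np.uint8);T=R.from_euler('ZYX',[p[2],-p[3],p[4]])
    for b in(lug,foot):
        q=proj(C[k],T.apply(np.array(b))+[p[0],p[1],p[5]]);cv2.fillConvexPoly(o,cv2.convexHull(q.round().astype(np.int32)),1)
    return o
def score(p,ks):
    s=0
    for k in ks:
        o=rend(p,k);w=cv2.dilate(o,np.ones((7,7)));s+=(o&M[k]).sum()/max(1,(o|(M[k]&w)).sum())
    return s/len(ks)
p0=[.6033,-.3342,-.103,0,0,.0235]
print({k:round(float(score(p0,[k])),3) for k in C})
for ks in (['scene'],['scene','side']):
    r=DE(lambda p:-score(p,ks),[(.58,.63),(-.36,-.31),(-.5,.3),(-.6,.6),(-.6,.6),(.008,.035)],seed=1,maxiter=60,popsize=12)
    print(ks,r.x.round(4),np.degrees(r.x[2:5]).round(1),{k:round(float(score(r.x,[k])),3) for k in C})
g=lambda x:cv2.cvtColor(x['pixels'],cv2.COLOR_RGB2GRAY)
d1=pickle.load(open('d1.pkl','rb'));d2=pickle.load(open('d2.pkl','rb'));d0=pickle.load(open('d0.pkl','rb'))
for n,k,t0,(x,y,w,h) in [('cup','scene',d1,(178,220,24,30)),('cup','side',d0,(275,147,25,32)),('jar','scene',d1,(268,170,24,30)),('handle','scene',d1,(140,196,46,26)),('front corner','scene',d1,(215,185,20,20)),('post','side',d2,(180,300,60,55))]:
    tm=g(t0[k])[y:y+h,x:x+w];rs=cv2.matchTemplate(g(d[k])[y-15:y+h+15,x-15:x+w+15],tm,cv2.TM_CCOEFF_NORMED)
    _,v,_,l=cv2.minMaxLoc(rs);print(n,k,round(v,3),l[0]-15,l[1]-15)
E
python3 ver.py
```

```text
20.175 [ 0.4786289  -0.42222295  0.39061017]
{'scene': 0.612, 'side': 0.0}
['scene'] [ 0.5964 -0.3305 -0.1395  0.2737  0.0568  0.0099] [-8.  15.7  3.3] {'scene': 0.682, 'side': 0.0}
['scene', 'side'] [ 0.5964 -0.3305 -0.1395  0.2737  0.0568  0.0099] [-8.  15.7  3.3] {'scene': 0.682, 'side': 0.0}
cup scene 0.855 0 0
cup side 0.903 0 0
jar scene 0.952 0 0
handle scene 0.994 0 0
front corner scene 0.795 0 0
post side 0.066 0 0
```

Run:
```python
from h import *
d=pickle.load(open('d6.pkl','rb'));cs,cd=cam(d['scene']),cam(d['side']);cw=cam(d['wrist'],d['state'])
e=pickle.load(open('d5.pkl','rb'));cw5=cam(e['wrist'],e['state'])
T=R.from_euler('Z',-.103)
pts={'lugtop':(0,0,.087),'f++':(.032,.04,.012),'f+-':(.032,-.04,.012),'f-+':(-.032,.04,.012),'f--':(-.032,-.04,.012),'lug base+':(.022,.009,.012)}
for n,P in pts.items():
    W=T.apply(P)+[.603,-.334,.0235];print(n,[proj(c,W)[0].round(0).tolist() for c in (cs,cd,cw,cw5)])
def asc(im,x0,x1,y0,y1,sx,sy):
    a=im['pixels'].astype(int)
    for y in range(y0,y1,sy):
        print(y,''.join('#' if a[y,x,0]>1.9*a[y,x,1] and a[y,x,0]>110 else '+' if a[y,x,0]>1.7*a[y,x,1] and a[y,x,0]-a[y,x,1]>20 else 'k' if a[y,x].max()<45 else '.' for x in range(x0,x1,sx)))
asc(d['scene'],120,200,205,290,1,2)
print('wrist5');asc(e['wrist'],160,330,90,260,2,4)
```

```text
lugtop [[155.0, 246.0], [300.0, 126.0], [185.0, 82.0], [255.0, 124.0]]
f++ [[178.0, 263.0], [281.0, 154.0], [170.0, 66.0], [221.0, 95.0]]
f+- [[151.0, 278.0], [293.0, 142.0], [219.0, 66.0], [290.0, 95.0]]
f-+ [[167.0, 246.0], [302.0, 160.0], [173.0, 107.0], [223.0, 150.0]]
f-- [[141.0, 260.0], [314.0, 148.0], [220.0, 107.0], [288.0, 150.0]]
lug base+ [[166.0, 266.0], [289.0, 150.0], [189.0, 73.0], [248.0, 104.0]]
205 ................................................................................
207 ................................................................................
209 ................................................................................
211 ................................................................................
213 ................................................................................
215 ................................................................................
217 ................................................................................
219 ................................................................................
221
[... 6145 characters left out ...]
.......kkkkkkkkkkkk.............................kkkkkkkkkkk...........
234 kkkkkkk.............kkkkkkkkkkkkkk.............................kkkkkkkkkkkkk.........
238 ........................................................................kk......k.k..
242 .....................................................................................
246 .....................................................................................
250 .....................................................................................
254 .....................................................................................
258 .....................................................................................
```

Run:
```python
from fit import *
p=[.5811,.213,.2283]
for o in (.05,.055,.06): print(o,proj(cd,bed2w(p,(0,.08+o,.085)))[0].round(1), proj(cd,bed2w(p,(0,.08,.085)))[0].round(1))
d=pickle.load(open('d5.pkl','rb'));cw=cam(d['wrist'],d['state'])
a=cv2.GaussianBlur(d['wrist']['pixels'],(3,3),0).astype(int);s=a[...,0]-a[...,1]
print([int(v) for v in s[125,218:232]],[int(v) for v in s[125,282:296]]);print([int(v) for v in s[88:104,232]],[int(v) for v in s[142:156,232]],[int(v) for v in s[88:104,280]],[int(v) for v in s[142:156,280]])
for F in(.008,.016,.0235):
    print(F,[proj(cw,R.from_euler('Z',-.103).apply(P)+[.603,-.334,F])[0].round(1).tolist() for P in((.0,.04,.012),(0,-.04,.012),(.032,.03,.012),(-.032,.03,.012))])
```

```text
0.05 [215.4 303.9] [223.4 279.1]
0.055 [214.6 306.6] [223.4 279.1]
0.06 [213.7 309.3] [223.4 279.1]
[26, 26, 26, 26, 32, 46, 56, 57, 59, 59, 58, 58, 58, 57] [59, 57, 56, 56, 56, 55, 45, 32, 25, 25, 26, 25, 26, 25]
[11, 11, 12, 12, 13, 28, 60, 91, 101, 101, 100, 99, 99, 100, 100, 101] [80, 96, 101, 101, 101, 91, 59, 24, 11, 12, 12, 11, 11, 11] [27, 26, 27, 26, 27, 29, 39, 50, 54, 55, 55, 56, 56, 57, 57, 57] [57, 58, 60, 59, 59, 54, 41, 29, 25, 25, 25, 25, 25, 24]
0.008 [[223.2, 122.5], [287.4, 122.6], [230.7, 95.6], [231.7, 148.3]]
0.016 [[222.5, 122.7], [288.1, 122.7], [230.1, 95.1], [231.2, 149.0]]
0.0235 [[221.8, 122.8], [288.8, 122.8], [229.6, 94.6], [230.7, 149.7]]
```

```bash
python3 -c "
from bench import ctrl
print(ctrl.close_job())"
```

```text
the job is handed in; nothing more can be done
None
```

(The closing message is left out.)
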